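# Start the flask press screw in its thread

### The job

The screw of the flask press is standing loose on top of the first thread of its boss. Using its crank handle, turn the screw backward (anticlockwise seen from above) until you feel it drop into the thread, and not much further, then turn it forward (clockwise) one full turn from where it dropped so that it is properly started. Finish while still gripping the handle and holding the screw still there, and leave the denture model, the bowl and the spatula where they are.

Things in the scene. Friction and masses are not known exactly. Their poses are not given: they have to be found in the camera images.
- boss_top (a point): Centre of the top of the threaded steel boss (54 mm across) in the yoke of the grey flask press, 178 mm above the bench, on the screw's vertical axis. x, y, z axes are the press's own (z up). The press is fixed. The yoke (50 x 158 mm, long along y) tops out at 155 mm, the nuts at its ends at 167 mm.
- handle: Upright crank handle: black plastic sleeve 22 mm across, 60 mm tall, origin at its centre (half-way up), its axis 55 mm from the screw's. It spins freely on its pin, so the fingers can carry it round a circle without turning, and slides along the pin on a light spring (0.15 N per mm; 8 mm down, 26 mm up), so a firm grip at constant height does not keep the screw from rising or dropping.
- hub_top (a point): Top of the steel hub that joins screw and crank arm, on the screw's axis; it moves up and down with the screw. At rest the handle's centre stands 41.5 mm higher. Hub and arm (20 mm wide, from the axis out to the handle) are level with this point or lower; only the handle and its pin stand above. Turning takes about 1 N at the handle.
- turn (a joint): Angle of the screw in rad, free over several turns; grows when it turns forward (clockwise seen from above). At 0 the crank arm points along the press's +x axis; this zero says nothing of where the thread starts: the drop has to be felt.
- lift (a joint): Height of the screw in m, growing upward, 0 as it rides over the very start of the thread. The screw (about 0.85 kg) sinks by its own weight. Pitch 10 mm: turning backward first raises it slowly (10 mm a turn, at most 0.6 turn is needed) to about 0, then it falls about 10 mm within a quarter turn; turning forward from there takes it down 10 mm a turn.
- model_mid (a point): Bystander: plaster denture model with pink gum and white teeth, about 75 x 62 x 36 mm, this point at its centre; leave it alone.
- bowl_rim (a point): Bystander: black rubber mixing bowl, 110 mm across, 55 mm tall, this point at the centre of its mouth; leave it alone.
- spatula_grip (a point): Bystander: flat spatula, 190 mm long, lying on the bench, this point on its handle; leave it alone.

How it is judged:
By the outcome, as a careful person would: the job done as asked, in the order asked, and still so for the second after the job is handed in, while the arm keeps its last pose, push and grip.
It also fails if it takes over 64 s, if anything falls off the work surface, if the arm or the gripper's body presses on something with over 40 N, if the wrist force passes 120 N, or if a joint passes its speed limit or range.

### The arm

A 6-joint arm with a two-finger parallel gripper is mounted at the origin on the work surface. World frame = base frame: x ahead of the robot, y to its left, z up, the work surface at z = 0. Lengths are in m, angles in degrees, forces in N, time in s.
With the tool pointing down it reaches from about 0.25 to 0.725 m from the base axis. Payload 9.7 kg.
Tool frame: the origin (TCP) lies at the very end of the fingers, on their centre line; the grasp point (between the pads) lies 19 mm behind it; z points along the fingers, y is the line along which they close (so a half turn about z gives the same grasp; the last joint's range is limited). The gripper opens to 85 mm and grips with 20 to 120 N. Pads are 22 mm wide; open, the fingers measure 114 mm over their backs; the gripper's body (76 mm by 85 mm) begins 54 mm behind the grasp point. The pads swing forward as they close: fully open they stand 13 mm farther back than shut.
Start: joints at [67.323, 4.979, 10.078, 95.1, 0, 90], TCP at [0.212, 0.507, 0.231] pointing down, gripper open.
Joint ranges: [-179.16, 179.16], [-48.56, 103.87], [-65.8, 70.77], [-126.05, 130.52], [-82.76, 87.17], [-180, 180]. Speed limits (degrees/s): [127.2, 127.2, 147.25, 180, 180, 180].

### API

Orientations are given as [roll, pitch, yaw] about the fixed x, y, z axes, in that order (R = Rz(yaw) Ry(pitch) Rx(roll)).
In Python, from plant import ctrl gives the robot as it stands.
- The arm moves only by the tool send_rows, never from a script. Its argument "plan" is one flat list of numbers, 7 for each row, row after row: the finger opening in mm, from 0 to 85.4, then the shift along the tool's x, y, z scaled (see below), then the turn, a rotation vector about the tool's x, y, z scaled (see below). A call has 1 to 12 rows; each row is the pose to reach, as a shift and turn from the pose commanded when the call began, along the tool's axes at that moment, turning the shorter way round; what a row does not reach only later rows make up. The controller multiplies each number of a shift by 15 cm and each number of a turn by pi rad. A row lasts 1/12 s, in which the tool goes at most 41.7 mm and 7.16 degrees, less where a joint would pass 70% of its speed; a pose out of reach is approached as far as the arm can. A call with a number of a shift or a turn outside -1 to 1 is refused whole. A call with a gripper value outside its range is refused whole. The fingers move at their own pace and stop on an object; "newtons" is the grip in N (left out, the last holds). Time passes only in rows, so rows that repeat a pose let the fingers close. It gives the time, the measured TCP pose, the force, the opening and the grip force at its end, in the units of the state.
- ctrl.observe(): the state, without advancing time (a new reading comes with each control period).
- ctrl.get_image(name): name is "scene" or "top" or "wrist"; returns the picture (420x560x3 uint8, red, green, blue); there is no depth.
- ctrl.camera_model(name): a dict with "fx", "fy", "cx", "cy" (pixels), "R" (3x3) and "t" (3): a world point X has camera coordinates R X + t. Camera axes: x right, y down, z forward; pixel columns grow to the right and rows downward; lengths in m; the calibration is good to about 2 mm. A picture is of the moment at which its call begins: read the wrist's pose just before it. camera_model takes no time and is no camera call; for the wrist camera it gives the pose at the moment of the call.
- ctrl.hand_in(): hands the job in; it is judged then, once.
The state is a dict: "t": time; "joint_pos": joint angles; "dq": joint speeds; "joint_torque": joint torques, N m; "tcp_pos": TCP position; "tcp_rot": TCP orientation; "ft_force": force on the tool from outside, world axes, zero at the start; "torque": the same for the moment, N m; "gripper_width": finger opening in m; "grasp_force": force on a finger pad.
Only numpy, scipy, OpenCV 4.12 (cv2) and the standard library are available. Lean on these libraries where they do the work, as an engineer would, in place of code of your own. Each camera call takes 0.05 s, during which the arm holds its last target. There are 200 camera calls.

## Working session

There is one attempt and no reset: what is moved stays moved. The work goes in short steps, Python scripts to look and compute and a tool call to move; the robot and the scene stay as the last step left them, time stands still between calls to the robot, and variables do not carry over. Pictures are saved under pics/ and viewed, at most 10 in all, crops included, and the job is handed in when it is done.

Besides the shell and the picture viewer there is one more tool, called after "Call:" as a command line: name --argument value ..., lists and objects as JSON in quotes. send_rows: Moves the arm, as the interface text tells. Its arguments: {"type":"object","properties":{"plan":{"type":"array","items":{"type":"number"}},"newtons":{"type":"number"}},"required":["plan"]}

```bash
mkdir -p pics; ls; python3 - <<'E'
from plant import ctrl
import cv2
o=ctrl.observe();print(o)
for n in("scene","top"):
    im=ctrl.get_image(n);cv2.imwrite(f"pics/{n}0.png",im[:,:,::-1]);c=ctrl.camera_model(n);print(n,c)
E
```

```text
pics
{'t': 0.0, 'joint_pos': array([6.73207080e+01, 5.01119322e+00, 1.00335651e+01, 9.50993671e+01,
       1.24318064e-03, 8.99991920e+01]), 'dq': array([ 0.0576616 , -0.0792171 , -0.04672619,  0.0667175 ,  0.02749826,
       -0.09216615]), 'joint_torque': array([ 2.57714295e-03, -5.20384991e+01,  4.64806044e+01,  1.60905684e-02,
       -2.77890035e-05,  1.48983435e-05]), 'tcp_pos': array([0.21196928, 0.50725978, 0.23057421]), 'tcp_rot': array([-1.79923005e+02, -1.24426532e-03,  1.57321514e+02]), 'ft_force': array([ 0.58581368,  0.22289821, -0.18892014]), 'torque': array([ 0.04146706, -0.03063459, -0.03440347]), 'grasp_force': 0.0, 'gripper_width': 0.08519969886588835}
scene {'fx': 396.20640121134596, 'fy': 396.20640121134596, 'cx': 278.13834645065396, 'cy': 210.47788342098218, 'R': array([[-0.83448238,  0.55084485, -0.01446028],
       [ 0.44773253,  0.66251205, -0.60051091],
       [-0.32120824, -0.50759012, -0.7994858 ]]), 't': array([ 0.50448389, -0.19985086,  1.39649862])}
top {'fx': 462.75678738802293, 'fy': 462.75678738802293, 'cx': 280.0839247834107, 'cy': 213.94898036538868, 'R': array([[ 0.01134905, -0.99992429, -0.00475538],
       [-0.98918674, -0.0105315 , -0.14628288],
       [ 0.14622172,  0.00636413, -0.98923137]]), 't': array([0.04817616, 0.65905526, 1.01767375])}
```

View pics/scene0.png

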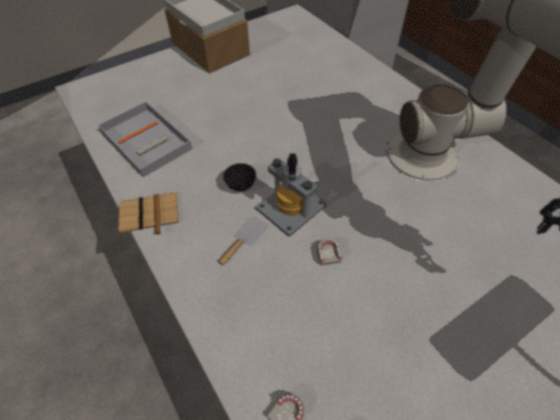

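View pics/top0.png

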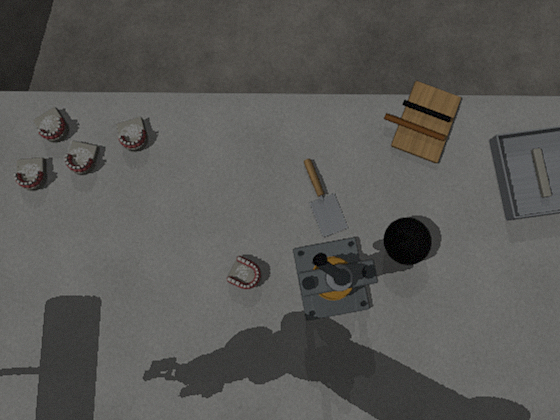

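The top view shows the press at about (335,278), with the black handle at about (320,260) and the bowl at (407,241). In the scene view the handle is at about (292,163). I'll enlarge both.

```bash
python3 - <<'E'
import cv2,numpy as np
a=cv2.imread("pics/top0.png")[225:325,285:385];b=cv2.imread("pics/scene0.png")[140:240,245:345]
f=lambda x:cv2.convertScaleAbs(cv2.resize(x,(400,400),interpolation=cv2.INTER_CUBIC),alpha=1.8,beta=20)
cv2.imwrite("pics/crop.png",np.hstack([f(a),f(b)]))
E
```

```text
(no output)
```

View pics/crop.png

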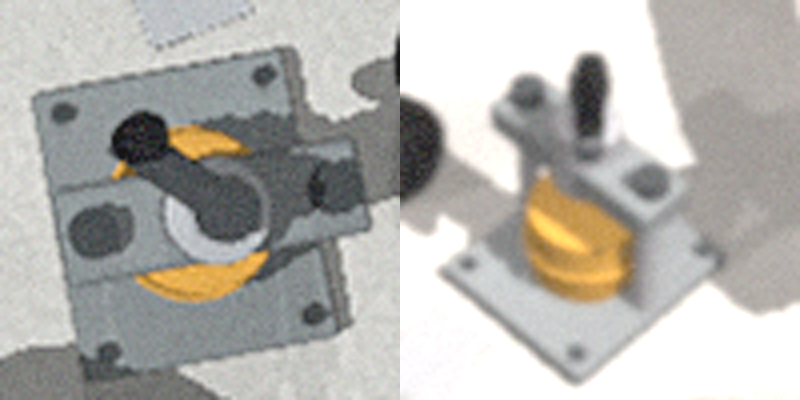

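The left crop shows the boss ring centre at about (339,278), the nuts at (310,282.5) and (369,271.5), and the handle top at about (320,259). In the right crop the handle runs from (293,154) to (292,177). I'll triangulate from these.

```bash
cat > h.py <<'E'
from plant import ctrl
import numpy as np, cv2
def ray(c,u,v):
    R,t=np.array(c["R"]),np.array(c["t"]); d=R.T@np.array([(u-c["cx"])/c["fx"],(v-c["cy"])/c["fy"],1]); return -R.T@t,d/np.linalg.norm(d)
def onz(c,u,v,z):
    o,d=ray(c,u,v); return o+d*(z-o[2])/d[2]
def tri(*rs):
    A=0;b=0
    for o,d in rs:
        P=np.eye(3)-np.outer(d,d);A=A+P;b=b+P@o
    return np.linalg.solve(A,b)
def proj(c,X):
    p=np.array(c["R"])@X+c["t"];return c["fx"]*p[0]/p[2]+c["cx"],c["fy"]*p[1]/p[2]+c["cy"]
E
python3 - <<'E'
from h import *
T=ctrl.camera_model("top");S=ctrl.camera_model("scene")
np.set_printoptions(precision=4,suppress=True)
f=lambda x,y:(285+(x+.5)/4-.5,225+(y+.5)/4-.5)
n1=onz(T,*f(101,230),.167);n2=onz(T,*f(337,186),.167);b=onz(T,*f(217,212),.178)
print("nuts",n1,n2,(n1+n2)/2,np.linalg.norm(n1-n2),"boss",b)
print("yaw press x",np.degrees(np.arctan2(-(n1-n2)[0],(n1-n2)[1])))
h=tri(ray(T,*f(140,134)),ray(S,292.8,155.5));print("handle top",h,np.linalg.norm((h-b)[:2]))
for z in(.25,.26,.27,.28,.29):
    p=onz(T,*f(139,134),z);q=onz(S,292.8,155.5,z);print(z,p,q,np.linalg.norm((p-b)[:2]))
print("bowl",onz(T,407,241,.055))
E
```

```text
nuts [ 0.5037 -0.0065  0.167 ] [ 0.5269 -0.1248  0.167 ] [ 0.5153 -0.0657  0.167 ] 0.1205744590028137 boss [ 0.5132 -0.0633  0.178 ]
yaw press x 11.086113714914008
handle top [ 0.5451 -0.0162  0.287 ] 0.05689923316036274
0.25 [ 0.5474 -0.019   0.25  ] [ 0.5234 -0.0457  0.25  ] 0.05597664776510266
0.26 [ 0.5469 -0.0182  0.26  ] [ 0.5292 -0.0377  0.26  ] 0.05628861336931547
0.27 [ 0.5464 -0.0174  0.27  ] [ 0.5349 -0.0296  0.27  ] 0.05661483753245308
0.28 [ 0.5459 -0.0166  0.28  ] [ 0.5407 -0.0215  0.28  ] 0.05695507524686197
0.29 [ 0.5453 -0.0158  0.29  ] [ 0.5465 -0.0134  0.29  ] 0.05730907692232732
bowl [ 0.5986 -0.2331  0.055 ]
```

Call:
send_rows --plan '[85, 0, 0, -0.5, 0, 0, 0, 85, -0.4, -0.25, -0.65, 0, 0, 0, 85, -0.85, -0.59, -0.65, 0, 0, 0, 85, -0.85, -0.59, -0.65, 0, 0, 0, 85, -0.85, -0.59, -0.65, 0, 0, 0]'

```text
t: 0.52
tcp_pos: [0.2953, 0.3763, 0.3288]
tcp_rot: [-180.0, 0.0, 157.4]
ft_force: [0.9, 0.1, -0.5]
gripper_width: 0.085
grasp_force: 0.0
```

Call:
send_rows --plan '[85, -0.25, -0.17, 0, 0, 0, 0, 85, -0.5, -0.35, 0, 0, 0, 0, 85, -0.85, -0.59, 0, 0, 0, 0, 85, -0.85, -0.59, 0, 0, 0, 0, 85, -0.85, -0.59, 0, 0, 0, 0]'

```text
t: 0.93
tcp_pos: [0.3805, 0.243, 0.3284]
tcp_rot: [-180.0, 0.1, 157.1]
ft_force: [-0.1, 0.2, 0.2]
gripper_width: 0.0851
grasp_force: 0.0
```

Call:
send_rows --plan '[85, -0.25, -0.17, 0, 0, 0, 0, 85, -0.5, -0.35, 0, 0, 0, 0, 85, -0.85, -0.59, 0, 0, 0, 0, 85, -0.85, -0.59, 0, 0, 0, 0, 85, -0.85, -0.59, 0, 0, 0, 0]'

```text
t: 1.35
tcp_pos: [0.464, 0.1126, 0.3275]
tcp_rot: [-179.9, -0.0, 157.1]
ft_force: [1.0, 0.2, 0.8]
gripper_width: 0.0852
grasp_force: 0.0
```

```bash
python3 - <<'E'
from h import *
np.set_printoptions(precision=4,suppress=True)
o=ctrl.observe();print(o["tcp_pos"],o["joint_pos"])
c=ctrl.camera_model("wrist");im=ctrl.get_image("wrist");cv2.imwrite("pics/w1.png",im[:,:,::-1]);R=np.array(c["R"]);print(-R.T@c["t"],R[2],c["fx"])
for X in((.5455,-.0165,.287),(.5455,-.0165,.227),(.5145,-.0645,.215),(.5145,-.0645,.178)):print(proj(c,np.array(X)))
E
```

```text
[0.464  0.1126 0.3275] [ 13.6772  -1.5154  14.3852 105.9699  -0.06    36.5812]
[0.3864 0.1457 0.4702] [ 0.2982 -0.1278 -0.9459] 338.0933695376052
(np.float64(162.63913482650554), np.float64(406.6708027561326))
(np.float64(186.0189886940134), np.float64(347.6309099926505))
(np.float64(126.62522625364821), np.float64(329.31778553996))
(np.float64(142.90815980414706), np.float64(305.4475386254479))
```

View pics/w1.png

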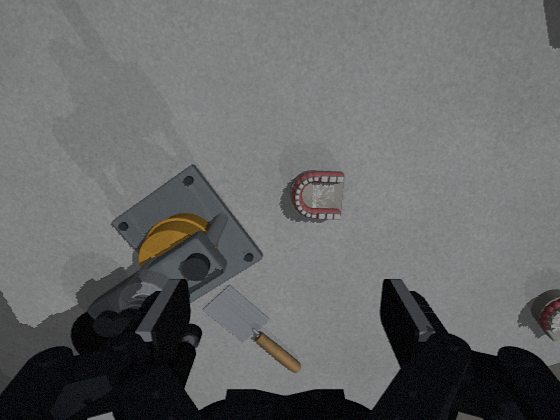

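Call:
send_rows --plan '[85, -0.25, -0.17, 0, 0, 0, 0, 85, -0.5, -0.35, 0, 0, 0, 0, 85, -0.83, -0.58, 0, 0, 0, 0, 85, -0.83, -0.58, 0, 0, 0, 0, 85, -0.83, -0.58, 0, 0, 0, 0, 85, -0.83, -0.58, 0, 0, 0, 0]'

```text
t: 1.9
tcp_pos: [0.5436, -0.0122, 0.3277]
tcp_rot: [-180.0, -0.1, 157.2]
ft_force: [-0.4, 1.2, 0.6]
gripper_width: 0.0851
grasp_force: 0.0
```

```bash
python3 - <<'E'
from h import *
np.set_printoptions(precision=4,suppress=True)
o=ctrl.observe();print(o["tcp_pos"],o["joint_pos"])
c=ctrl.camera_model("wrist");im=ctrl.get_image("wrist");cv2.imwrite("pics/w2.png",cv2.convertScaleAbs(im[:,:,::-1],alpha=1.7,beta=25))
for X in((.5455,-.0165,.287),(.5455,-.0165,.227),(.5145,-.0645,.215),(.5145,-.0645,.178)):print(proj(c,np.array(X)))
E
```

```text
[ 0.5436 -0.0122  0.3277] [ -1.2931   7.7727  24.1294 106.4531   0.0194  21.4574]
(np.float64(279.24089672650047), np.float64(251.83782465183714))
(np.float64(280.51319781121384), np.float64(217.84523913691189))
(np.float64(209.40733934126158), np.float64(200.68806540711336))
(np.float64(218.17833244128127), np.float64(188.65399093489182))
```

View pics/w2.png

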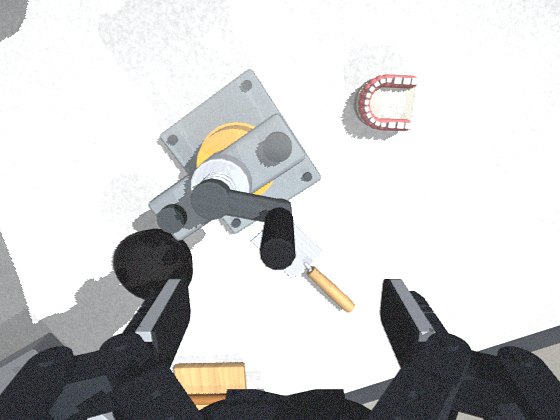

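The handle's top is at about (278,253), against a prediction of (279,252). The hub is at about (211,199), against (209,201). The estimates agree, so I'll refine them.

```bash
cat >> h.py <<'E'
def toolshift(dw,yaw):
    y=np.radians(yaw);X=np.array([np.cos(y),np.sin(y),0]);Y=np.array([np.sin(y),-np.cos(y),0])
    return np.array([dw@X,dw@Y,-dw[2]])/.15
E
python3 - <<'E'
from h import *
np.set_printoptions(precision=4,suppress=True)
o=ctrl.observe();c=ctrl.camera_model("wrist");T=ctrl.camera_model("top")
print("handle tri",tri(ray(c,278,253),ray(T,319.6,258.3)))
h=onz(c,278,253,.286);u=onz(c,211,199,.215);b=onz(c,219,183,.178);print(h,u,b,np.linalg.norm((h-u)[:2]))
print(toolshift(np.r_[(h[:2]+[.5452,-.0162])/2,.238]-o["tcp_pos"],o["tcp_rot"][2]))
E
```

```text
handle tri [ 0.5451 -0.0164  0.2886]
[ 0.5462 -0.017   0.286 ] [ 0.5135 -0.0621  0.215 ] [ 0.5099 -0.0609  0.178 ] 0.055676690332831354
[-0.0289 -0.0258  0.6012]
```

Call:
send_rows --plan '[85, -0.03, -0.026, 0.05, 0, 0, 0, 85, -0.03, -0.026, 0.2, 0, 0, 0, 85, -0.03, -0.026, 0.4, 0, 0, 0, 85, -0.03, -0.026, 0.6, 0, 0, 0, 85, -0.03, -0.026, 0.6, 0, 0, 0, 50, -0.03, -0.026, 0.6, 0, 0, 0, 35, -0.03, -0.026, 0.6, 0, 0, 0, 28, -0.03, -0.026, 0.6, 0, 0, 0, 28, -0.03, -0.026, 0.6, 0, 0, 0]' --newtons 40

```text
t: 2.7
tcp_pos: [0.5467, -0.0174, 0.2407]
tcp_rot: [179.9, 0.2, 157.3]
ft_force: [-0.1, 0.4, -0.0]
gripper_width: 0.0381
grasp_force: 0.0
```

Call:
send_rows --plan '[24, 0, 0, 0, 0, 0, 0, 20, 0, 0, 0, 0, 0, 0, 15, 0, 0, 0, 0, 0, 0, 15, 0, 0, 0, 0, 0, 0, 15, 0, 0, 0, 0, 0, 0, 15, 0, 0, 0, 0, 0, 0]'

```text
t: 3.2
tcp_pos: [0.546, -0.0177, 0.2385]
tcp_rot: [-180.0, 0.0, 157.3]
ft_force: [0.0, -1.3, 0.3]
gripper_width: 0.0208
grasp_force: 39.0
```

```bash
python3 - <<'E'
from h import *
np.set_printoptions(precision=4,suppress=True)
o=ctrl.observe();print({k:o[k] for k in("t","tcp_pos","tcp_rot","ft_force","torque","gripper_width","grasp_force")})
c=ctrl.camera_model("wrist");im=ctrl.get_image("wrist");cv2.imwrite("pics/w3.png",cv2.convertScaleAbs(im[:,:,::-1],alpha=1.7,beta=25))
for X in((.5135,-.0625,.215),(.5135,-.0625,.178)):print(proj(c,np.array(X)))
E
```

```text
{'t': 3.2, 'tcp_pos': array([ 0.546 , -0.0177,  0.2385]), 'tcp_rot': array([-179.9961,    0.0064,  157.3172]), 'ft_force': array([ 0.0088, -1.2788,  0.3375]), 'torque': array([-0.2357, -0.0608,  0.0141]), 'gripper_width': 0.020805843737263317, 'grasp_force': 39.02073562145233}
(np.float64(183.763011563316), np.float64(238.1011934069973))
(np.float64(200.1965664249235), np.float64(215.06444225897434))
```

View pics/w3.png

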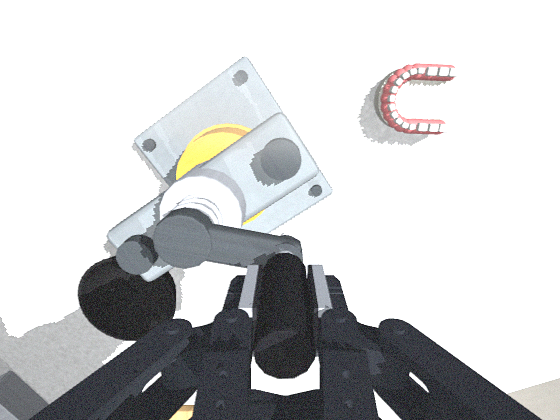

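The handle is gripped, with the opening at 20.8 mm. The hub is at about (183,236), as predicted. Next I'll take a force baseline and work out the first arc.

```bash
cat > s.py <<'E'
# usage: s.py theta_now n_reads pic step1 step2 ...(deg, per row 'd' ) 
import sys
from h import *
np.set_printoptions(precision=2,suppress=True)
A=np.array([.5135,-.0625]);r=.055
def P(th): a=np.radians(th);return np.r_[A+r*np.array([np.cos(a),np.sin(a)]),0]
th=float(sys.argv[1]);n=int(sys.argv[2]);pic=sys.argv[3]
F=[];M=[]
for i in range(n):
    o=ctrl.observe();F.append(o["ft_force"]);M.append(o["torque"]);c=ctrl.camera_model("wrist");im=ctrl.get_image("wrist")
cv2.imwrite(f"pics/{pic}.png",im[:,:,::-1])
F=np.array(F);f=F.mean(0);a=np.radians(th)
print("t",o["t"],"F",f,"sd",F.std(0),"M",np.mean(M,0),"rad",f[:2]@[np.cos(a),np.sin(a)],"tan",f[:2]@[-np.sin(a),np.cos(a)])
d=o["tcp_pos"][:2]-A;print("tcp",o["tcp_pos"]*1e3,"err mm",(o["tcp_pos"]-P(th))[:2]*1e3,"ang",np.degrees(np.arctan2(d[1],d[0])),"r",np.linalg.norm(d)*1e3,"grip",o["grasp_force"])
if len(sys.argv)>4:
    D=float(sys.argv[4]);m=int(sys.argv[5])
    np.set_printoptions(precision=3,suppress=True,sign=' ')
    for k in range(1,m+1): print(k,toolshift(P(th+D*k/m)-P(th),157.3)[:2])
E
python3 s.py 54 8 b0 30 6
```

```text
t 3.6 F [ 0.25 -1.3   0.02] sd [0.34 0.38 0.62] M [-0.27 -0.06 -0.02] rad -0.9042900525869978 tan -0.9690812269198588
tcp [545.97 -17.63 238.49] err mm [0.14 0.37] ang 54.10640033539818 r 55.38266632034932 grip 39.024937748909
1 [ 0.031  0.006]
2 [ 0.063  0.009]
3 [ 0.095  0.01 ]
4 [ 0.127  0.007]
5 [ 0.159  0.002]
6 [ 0.19  -0.006]
```

Call:
send_rows --plan '[15, 0.031, 0.006, 0, 0, 0, 0, 15, 0.063, 0.009, 0, 0, 0, 0, 15, 0.095, 0.01, 0, 0, 0, 0, 15, 0.127, 0.007, 0, 0, 0, 0, 15, 0.159, 0.002, 0, 0, 0, 0, 15, 0.19, -0.006, 0, 0, 0, 0, 15, 0.19, -0.006, 0, 0, 0, 0, 15, 0.19, -0.006, 0, 0, 0, 0]'

```text
t: 4.32
tcp_pos: [0.5184, -0.0076, 0.2387]
tcp_rot: [-180.0, -0.0, 157.3]
ft_force: [-1.2, -4.4, 0.4]
gripper_width: 0.0207
grasp_force: 39.0
```

```bash
python3 s.py 84 8 b1 30 6
```

```text
t 4.6667 F [-1.81 -4.88  0.4 ] sd [0.47 0.45 0.61] M [-1.1  0.4  0. ] rad -5.040097906709807 tan 1.2900547092682415
tcp [518.59  -7.58 238.37] err mm [-0.66  0.22] ang 84.70745300696856 r 55.150278336592805 grip 39.05958116054535
1 [ 0.03  -0.011]
2 [ 0.059 -0.024]
3 [ 0.087 -0.039]
4 [ 0.114 -0.057]
5 [ 0.139 -0.077]
6 [ 0.161 -0.1  ]
```

Call:
send_rows --plan '[15, 0.03, -0.013, 0, 0, 0, 0, 15, 0.058, -0.026, 0, 0, 0, 0, 15, 0.086, -0.042, 0, 0, 0, 0, 15, 0.113, -0.06, 0, 0, 0, 0, 15, 0.138, -0.08, 0, 0, 0, 0, 15, 0.16, -0.103, 0, 0, 0, 0, 15, 0.16, -0.103, 0, 0, 0, 0, 15, 0.16, -0.103, 0, 0, 0, 0]'

```text
t: 5.38
tcp_pos: [0.491, -0.0128, 0.2389]
tcp_rot: [-180.0, 0.1, 157.3]
ft_force: [2.0, -5.1, 0.6]
gripper_width: 0.0212
grasp_force: 39.2
```

```bash
python3 s.py 114 8 b2 30 6
```

```text
t 5.7333 F [ 1.63 -5.96  0.23] sd [0.54 0.42 0.39] M [-1.35 -0.33 -0.01] rad -6.110460865100944 tan 0.9404635671227346
tcp [490.99 -12.76 238.68] err mm [-0.14 -0.51] ang 114.34527219761848 r 54.59461152385469 grip 39.16459500789642
1 [ 0.021 -0.024]
2 [ 0.04 -0.05]
3 [ 0.056 -0.078]
4 [ 0.07  -0.106]
5 [ 0.081 -0.136]
6 [ 0.09  -0.167]
```

Call:
send_rows --plan '[15, 0.021, -0.026, 0, 0, 0, 0, 15, 0.039, -0.053, 0, 0, 0, 0, 15, 0.055, -0.082, 0, 0, 0, 0, 15, 0.069, -0.11, 0, 0, 0, 0, 15, 0.08, -0.14, 0, 0, 0, 0, 15, 0.089, -0.171, 0, 0, 0, 0, 15, 0.089, -0.171, 0, 0, 0, 0, 15, 0.089, -0.171, 0, 0, 0, 0]'

```text
t: 6.45
tcp_pos: [0.4694, -0.031, 0.239]
tcp_rot: [179.9, 0.1, 157.3]
ft_force: [4.0, -4.1, 1.1]
gripper_width: 0.0212
grasp_force: 39.3
```

```bash
python3 s.py 144 8 b3 30 6
```

```text
t 6.8 F [ 4.15 -4.49  0.34] sd [0.48 0.49 0.49] M [-1.02 -0.91  0.  ] rad -6.000465283994272 tan 1.1956125877725987
tcp [469.4  -30.97 238.83] err mm [ 0.4 -0.8] ang 144.43942661882193 r 54.20856147051847 grip 39.28705036640167
1 [ 0.006 -0.031]
2 [ 0.009 -0.063]
3 [ 0.01  -0.095]
4 [ 0.007 -0.127]
5 [ 0.002 -0.159]
6 [-0.006 -0.19 ]
```

```bash
sed -i 's/A=np.array(.*);r=/A=np.array([.5149,-.0635]);r=/; s/P(th+D\*k\/m)-P(th),/(P(th+D*k\/m)-o["tcp_pos"])*[1,1,0],/' s.py; python3 s.py 145.5 3 b3 30 6
```

```text
t 6.95 F [ 4.11 -4.41  0.99] sd [0.44 0.29 0.2 ] M [-1.01 -0.92  0.01] rad -5.884545528636133 tan 1.3045407659248105
tcp [469.39 -30.98 238.85] err mm [-0.18  1.37] ang 144.44919272604824 r 55.936560710044795 grip 39.286821484565735
1 [ 0.001 -0.04 ]
2 [ 0.003 -0.071]
3 [ 0.003 -0.103]
4 [-0.001 -0.135]
5 [-0.007 -0.167]
6 [-0.015 -0.197]
```

Call:
send_rows --plan '[15, 0.001, -0.035, 0, 0, 0, 0, 15, 0.003, -0.071, 0, 0, 0, 0, 15, 0.003, -0.103, 0, 0, 0, 0, 15, -0.001, -0.135, 0, 0, 0, 0, 15, -0.007, -0.167, 0, 0, 0, 0, 15, -0.015, -0.197, 0, 0, 0, 0, 15, -0.015, -0.197, 0, 0, 0, 0, 15, -0.015, -0.197, 0, 0, 0, 0]'

```text
t: 7.67
tcp_pos: [0.4597, -0.0596, 0.2385]
tcp_rot: [-180.0, 0.0, 157.3]
ft_force: [4.4, -1.9, -0.5]
gripper_width: 0.0211
grasp_force: 39.3
```

```bash
python3 s.py 175.5 8 b4 30 6
```

```text
t 8.0167 F [ 3.69 -2.13 -0.55] sd [0.51 0.26 0.33] M [-0.47 -0.84  0.  ] rad -3.849510382640301 tan 1.8293918437433985
tcp [459.73 -59.06 238.49] err mm [-0.34  0.12] ang 175.40297122839715 r 55.34908276584121 grip 39.315680265426636
1 [-0.014 -0.03 ]
2 [-0.028 -0.059]
3 [-0.044 -0.086]
4 [-0.063 -0.112]
5 [-0.083 -0.136]
6 [-0.106 -0.159]
```

```bash
python3 - <<'E'
from h import *
T=ctrl.camera_model("top")
a=[cv2.imread(f"pics/{n}.png")[150:420,150:420] for n in("b3","b4")]
cv2.imwrite("pics/cmp.png",cv2.convertScaleAbs(cv2.resize(np.hstack(a),(800,400)),alpha=1.8,beta=25))
E
```

```text
(no output)
```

View pics/cmp.png

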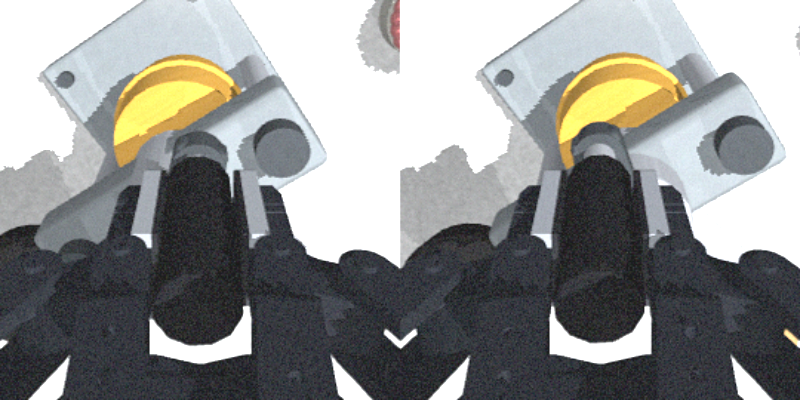

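In b4 the crank end has fallen away from the sleeve and a band of bare pin shows, with Fz down about 1 N. The drop has begun between 144° and 175°, so I'll take small steps now.

Call:
send_rows --plan '[15, -0.007, -0.015, 0, 0, 0, 0, 15, -0.014, -0.03, 0, 0, 0, 0, 15, -0.021, -0.045, 0, 0, 0, 0, 15, -0.028, -0.059, 0, 0, 0, 0, 15, -0.036, -0.073, 0, 0, 0, 0, 15, -0.044, -0.086, 0, 0, 0, 0, 15, -0.044, -0.086, 0, 0, 0, 0, 15, -0.044, -0.086, 0, 0, 0, 0]'

```text
t: 8.73
tcp_pos: [0.4609, -0.074, 0.2385]
tcp_rot: [-180.0, 0.0, 157.3]
ft_force: [3.0, -0.3, -0.8]
gripper_width: 0.0211
grasp_force: 39.3
```

```bash
python3 s.py 190.5 12 b5 15 6; python3 - <<'E'
import cv2,numpy as np
# column profile through the crank end / pin strip just above the sleeve
for n in("b2","b3","b4","b5"):
    g=cv2.cvtColor(cv2.imread(f"pics/{n}.png"),6);print(n,g[220:262:2,278:290].mean(1).astype(int))
E
```

```text
t 9.2833 F [ 2.65 -0.42 -0.58] sd [0.42 0.54 0.62] M [-0.05 -0.63  0.01] rad -2.5315338503284535 tan 0.8919364497715093
tcp [460.85 -73.61 238.54] err mm [ 0.02 -0.08] ang -169.4090944531164 r 54.9918052216789 grip 39.39168334007263
1 [-0.009 -0.013]
2 [-0.018 -0.026]
3 [-0.028 -0.038]
4 [-0.039 -0.05 ]
5 [-0.05  -0.061]
6 [-0.062 -0.072]
b2 [111 104  86  68  63  66  64  65  67  34  34  38  42  42  52  57  59  77
   9  12  12]
b3 [80 79 78 77 72 62 57 50 53 51 30 31 32 30 49 51 51 60 11 11 12]
b4 [129 128 128 128 127 128  65  31  30  27  38  51  50  53  83  85  85  72
  10  11   9]
b5 [129 130 133 134 135 136  48  26  28  31  44  51  52  54  84  83  85   7
   8   9  11]
```

```bash
python3 - <<'E'
from h import *
np.set_printoptions(precision=2,suppress=True)
c=ctrl.camera_model("wrist");tcp=ctrl.observe()["tcp_pos"]
y=np.radians(157.3);e=np.r_[tcp[:2],0]+.010*np.r_[np.cos(y),np.sin(y),0]
for z in(.222,.218,.214,.210,.206,.202):print(z,proj(c,e+[0,0,z]))
for n in("b0","b1","b2","b3","b4","b5"):
    g=cv2.GaussianBlur(cv2.cvtColor(cv2.imread(f"pics/{n}.png"),6),(1,1),0);print(n,g[234:256,277:291].mean(1).astype(int))
E
```

```text
0.222 (np.float64(284.6666004589534), np.float64(248.4207692519041))
0.218 (np.float64(284.67358484274774), np.float64(245.19614052292945))
0.214 (np.float64(284.68027937143717), np.float64(242.10533535317686))
0.21 (np.float64(284.68670172190065), np.float64(239.1401924827636))
0.206 (np.float64(284.69286816228293), np.float64(236.29320105190328))
0.202 (np.float64(284.69879368958755), np.float64(233.5574370756464))
b0 [150  84  28  33  36  38  42  43  46  44  54  59  57  61  66  65  70  90
  85  20   9  12]
b1 [113 102  39  29  27  32  35  41  45  44  43  53  57  57  57  56  56  65
  79  27  10  10]
b2 [66 64 65 47 35 33 33 35 37 40 42 41 41 52 52 55 57 59 60 71 73 16]
b3 [51 51 53 55 53 35 30 30 30 32 32 30 30 35 48 52 51 51 51 51 59 56]
b4 [29 31 29 30 28 32 37 49 51 50 50 50 52 68 80 84 84 83 83 85 73 10]
b5 [26 27 28 31 32 34 42 51 51 52 52 50 54 74 82 83 83 84 85 76 11  8]
```

The crank-end edge moved about 7 px, which is roughly 9.5 mm, between 144° and 175°, and barely any more by 190°. So it has dropped, at about 145–175°. Next I'll turn it forward one full turn, ending near 172° − 360°.

```bash
python3 s.py 190.5 1 c0 -63 11
```

```text
t 9.3333 F [ 2.17 -0.83 -0.48] sd [0. 0. 0.] M [-0.16 -0.6  -0.07] rad -1.9794144519039423 tan 1.2116498355612701
tcp [460.82 -73.61 238.51] err mm [-0.   -0.09] ang -169.40687026123513 r 55.01785801760514 grip 39.39310848712921
1 [ 0.019  0.032]
2 [ 0.034  0.065]
3 [ 0.046  0.1  ]
4 [ 0.054  0.136]
5 [ 0.059  0.172]
6 [ 0.06   0.209]
7 [ 0.057  0.245]
8 [ 0.051  0.281]
9 [ 0.041  0.317]
10 [ 0.028  0.351]
11 [ 0.012  0.384]
```

Call:
send_rows --plan '[15, 0.019, 0.032, 0, 0, 0, 0, 15, 0.034, 0.065, 0, 0, 0, 0, 15, 0.046, 0.1, 0, 0, 0, 0, 15, 0.054, 0.136, 0, 0, 0, 0, 15, 0.059, 0.172, 0, 0, 0, 0, 15, 0.06, 0.209, 0, 0, 0, 0, 15, 0.057, 0.245, 0, 0, 0, 0, 15, 0.051, 0.281, 0, 0, 0, 0, 15, 0.041, 0.317, 0, 0, 0, 0, 15, 0.028, 0.351, 0, 0, 0, 0, 15, 0.012, 0.384, 0, 0, 0, 0, 15, 0.012, 0.384, 0, 0, 0, 0]'

```text
t: 10.38
tcp_pos: [0.4822, -0.019, 0.2382]
tcp_rot: [180.0, -0.0, 157.4]
ft_force: [4.4, -1.8, -1.5]
gripper_width: 0.021
grasp_force: 39.5
```

```bash
python3 s.py 127.5 8 c1 -63 11; python3 - <<'E'
import cv2
g=cv2.cvtColor(cv2.imread("pics/c1.png"),6);print(g[226:256,277:291].mean(1).astype(int))
E
```

```text
t 10.7333 F [ 3.6  -0.47 -1.14] sd [0.5  0.63 0.32] M [-0.06 -0.85  0.02] rad -2.561587646424986 tan -2.5709819444265407
tcp [481.45 -19.71 238.63] err mm [0.03 0.16] ang 127.37720956626539 r 55.107719241723515 grip 39.4637006521225
1 [-0.02  0.03]
2 [-0.043  0.059]
3 [-0.068  0.085]
4 [-0.096  0.108]
5 [-0.126  0.129]
6 [-0.159  0.147]
7 [-0.192  0.161]
8 [-0.227  0.172]
9 [-0.263  0.179]
10 [-0.3    0.183]
11 [-0.336  0.183]
[110 110 115 115 107  43  29  32  33  35  36  39  39  46  52  52  54  53
  53  62  78  81  81  82  82  82  83  82  30   9]
```

Call:
send_rows --plan '[15, -0.02, 0.03, 0, 0, 0, 0, 15, -0.043, 0.059, 0, 0, 0, 0, 15, -0.068, 0.085, 0, 0, 0, 0, 15, -0.096, 0.108, 0, 0, 0, 0, 15, -0.126, 0.129, 0, 0, 0, 0, 15, -0.159, 0.147, 0, 0, 0, 0, 15, -0.192, 0.161, 0, 0, 0, 0, 15, -0.227, 0.172, 0, 0, 0, 0, 15, -0.263, 0.179, 0, 0, 0, 0, 15, -0.3, 0.183, 0, 0, 0, 0, 15, -0.336, 0.183, 0, 0, 0, 0, 15, -0.336, 0.183, 0, 0, 0, 0]'

```text
t: 11.78
tcp_pos: [0.5396, -0.0142, 0.2382]
tcp_rot: [180.0, 0.0, 157.3]
ft_force: [1.2, -1.8, -1.1]
gripper_width: 0.021
grasp_force: 39.5
```

```bash
python3 s.py 64.5 6 c2 -63 11
```

```text
t 12.0333 F [ 1.41 -1.29 -1.41] sd [0.4  0.53 0.57] M [-0.24 -0.44 -0.  ] rad -0.5594415949082864 tan -1.8269870260536833
tcp [538.73 -13.87 238.78] err mm [ 0.15 -0.02] ang 64.3495481439977 r 55.050847419060695 grip 39.47187423706055
1 [-0.035 -0.004]
2 [-0.071 -0.011]
3 [-0.106 -0.022]
4 [-0.14  -0.036]
5 [-0.172 -0.054]
6 [-0.203 -0.074]
7 [-0.231 -0.098]
8 [-0.256 -0.124]
9 [-0.279 -0.153]
10 [-0.299 -0.184]
11 [-0.316 -0.216]
```

Call:
send_rows --plan '[15, -0.035, -0.004, 0, 0, 0, 0, 15, -0.071, -0.011, 0, 0, 0, 0, 15, -0.106, -0.022, 0, 0, 0, 0, 15, -0.14, -0.036, 0, 0, 0, 0, 15, -0.172, -0.054, 0, 0, 0, 0, 15, -0.203, -0.074, 0, 0, 0, 0, 15, -0.231, -0.098, 0, 0, 0, 0, 15, -0.256, -0.124, 0, 0, 0, 0, 15, -0.279, -0.153, 0, 0, 0, 0, 15, -0.299, -0.184, 0, 0, 0, 0, 15, -0.316, -0.216, 0, 0, 0, 0, 15, -0.316, -0.216, 0, 0, 0, 0]'

```text
t: 13.08
tcp_pos: [0.5698, -0.0633, 0.2385]
tcp_rot: [-180.0, 0.0, 157.3]
ft_force: [1.1, -1.4, -1.9]
gripper_width: 0.0213
grasp_force: 39.5
```

```bash
python3 s.py 1.5 6 c3 -63 11
```

```text
t 13.3333 F [ 1.32 -2.37 -1.54] sd [0.52 0.64 0.33] M [-0.46 -0.36 -0.  ] rad 1.2598477246770567 tan -2.4026958102872
tcp [569.74 -62.22 238.59] err mm [-0.14 -0.16] ang 1.3379881627602834 r 54.85238507643804 grip 39.483237862586975
1 [-0.014 -0.033]
2 [-0.024 -0.068]
3 [-0.03  -0.104]
4 [-0.033 -0.141]
5 [-0.032 -0.177]
6 [-0.027 -0.214]
7 [-0.019 -0.249]
8 [-0.007 -0.284]
9 [ 0.008 -0.317]
10 [ 0.027 -0.349]
11 [ 0.048 -0.379]
```

Call:
send_rows --plan '[15, -0.014, -0.033, 0, 0, 0, 0, 15, -0.024, -0.068, 0, 0, 0, 0, 15, -0.03, -0.104, 0, 0, 0, 0, 15, -0.033, -0.141, 0, 0, 0, 0, 15, -0.032, -0.177, 0, 0, 0, 0, 15, -0.027, -0.214, 0, 0, 0, 0, 15, -0.019, -0.249, 0, 0, 0, 0, 15, -0.007, -0.284, 0, 0, 0, 0, 15, 0.008, -0.317, 0, 0, 0, 0, 15, 0.027, -0.349, 0, 0, 0, 0, 15, 0.048, -0.379, 0, 0, 0, 0, 15, 0.048, -0.379, 0, 0, 0, 0]'

```text
t: 14.38
tcp_pos: [0.5401, -0.1123, 0.2387]
tcp_rot: [-180.0, -0.0, 157.3]
ft_force: [-1.1, -0.6, -1.6]
gripper_width: 0.021
grasp_force: 39.5
```

```bash
python3 s.py -61.5 6 c4 -63 11
```

```text
t 14.6333 F [-1.12 -1.36 -1.75] sd [0.6  0.66 0.63] M [-0.33  0.25  0.  ] rad 0.66442545950694 tan -1.636944402282872
tcp [ 540.99 -111.74  238.39] err mm [-0.15  0.09] ang -61.59109277053661 r 54.848257183316356 grip 39.516257643699646
1 [ 0.023 -0.028]
2 [ 0.05  -0.052]
3 [ 0.079 -0.074]
4 [ 0.111 -0.093]
5 [ 0.144 -0.109]
6 [ 0.178 -0.121]
7 [ 0.214 -0.13 ]
8 [ 0.25  -0.135]
9 [ 0.287 -0.137]
10 [ 0.323 -0.135]
11 [ 0.36  -0.129]
```

Call:
send_rows --plan '[15, 0.023, -0.028, 0, 0, 0, 0, 15, 0.05, -0.052, 0, 0, 0, 0, 15, 0.079, -0.074, 0, 0, 0, 0, 15, 0.111, -0.093, 0, 0, 0, 0, 15, 0.144, -0.109, 0, 0, 0, 0, 15, 0.178, -0.121, 0, 0, 0, 0, 15, 0.214, -0.13, 0, 0, 0, 0, 15, 0.25, -0.135, 0, 0, 0, 0, 15, 0.287, -0.137, 0, 0, 0, 0, 15, 0.323, -0.135, 0, 0, 0, 0, 15, 0.36, -0.129, 0, 0, 0, 0, 15, 0.36, -0.129, 0, 0, 0, 0]'

```text
t: 15.68
tcp_pos: [0.4829, -0.108, 0.2388]
tcp_rot: [180.0, -0.0, 157.3]
ft_force: [-1.5, 1.8, -1.6]
gripper_width: 0.0209
grasp_force: 39.5
```

```bash
python3 s.py -124.5 6 c5 -63 11
```

```text
t 15.9333 F [-0.9   2.15 -1.73] sd [0.41 0.32 0.47] M [ 0.5   0.19 -0.01] rad -1.262298021670846 tan -1.9559803681303172
tcp [ 483.72 -108.56  238.26] err mm [-0.03  0.26] ang -124.67885943978415 r 54.798116971234606 grip 39.4549298286438
1 [ 0.035  0.008]
2 [ 0.069  0.02 ]
3 [ 0.102  0.037]
4 [ 0.133  0.056]
5 [ 0.162  0.078]
6 [ 0.189  0.103]
7 [ 0.213  0.131]
8 [ 0.234  0.161]
9 [ 0.252  0.193]
10 [ 0.267  0.226]
11 [ 0.278  0.261]
```

Call:
send_rows --plan '[15, 0.035, 0.008, 0, 0, 0, 0, 15, 0.069, 0.02, 0, 0, 0, 0, 15, 0.102, 0.037, 0, 0, 0, 0, 15, 0.133, 0.056, 0, 0, 0, 0, 15, 0.162, 0.078, 0, 0, 0, 0, 15, 0.189, 0.103, 0, 0, 0, 0, 15, 0.213, 0.131, 0, 0, 0, 0, 15, 0.234, 0.161, 0, 0, 0, 0, 15, 0.252, 0.193, 0, 0, 0, 0, 15, 0.267, 0.226, 0, 0, 0, 0, 15, 0.278, 0.261, 0, 0, 0, 0, 15, 0.278, 0.261, 0, 0, 0, 0]'

```text
t: 16.98
tcp_pos: [0.4606, -0.0554, 0.2384]
tcp_rot: [180.0, -0.0, 157.4]
ft_force: [3.2, 1.5, -2.0]
gripper_width: 0.0211
grasp_force: 39.4
```

Call:
send_rows --plan '[15, 0, 0, 0, 0, 0, 0, 15, 0, 0, 0, 0, 0, 0, 15, 0, 0, 0, 0, 0, 0, 15, 0, 0, 0, 0, 0, 0]'

```text
t: 17.32
tcp_pos: [0.4605, -0.0565, 0.2385]
tcp_rot: [180.0, -0.0, 157.3]
ft_force: [3.1, 2.1, -1.3]
gripper_width: 0.0212
grasp_force: 39.4
```

```bash
python3 s.py -187.5 8 c6; python3 - <<'E'
from h import *
g=cv2.imread("pics/c6.png");print(cv2.cvtColor(g,6)[222:258,277:291].mean(1).astype(int))
cv2.imwrite("pics/c6v.png",cv2.convertScaleAbs(g,alpha=1.8,beta=25))
E
```

```text
t 17.6667 F [ 2.9   1.69 -2.11] sd [0.47 0.29 0.5 ] M [ 0.42 -0.6   0.  ] rad -2.6508613286833476 tan -2.0552233341106705
tcp [460.49 -56.53 238.53] err mm [ 0.12 -0.21] ang 172.7043711519135 r 54.85362120998433 grip 39.44682776927948
[128 128 120  60  40  30  29  30  29  28  40  48  52  52  51  52  58  75
  77  78  79  78  79  79  80  79  80  78  80  80  78  25  10  11   9   9]
```

View pics/c6v.png

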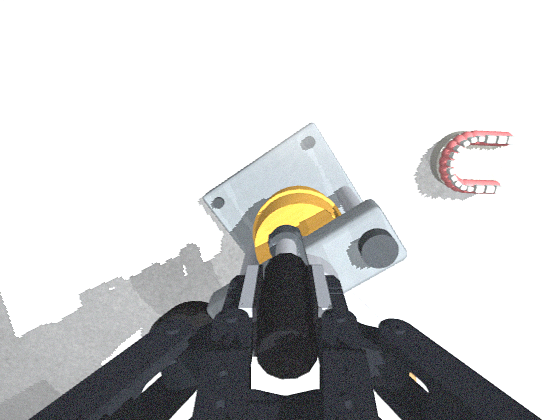

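The crank end is now about 8 px lower, at row 232 against 240.5, with more bare pin showing. Fz is down another 1.5 N, which matches 10 mm of travel over one full turn. The grip holds at 39 N and the arm is still, so I'm handing in.

```bash
python3 -c "
from plant import ctrl
print(ctrl.hand_in())"
```

```text
the job is handed in; nothing more can be done
None
```

I turned the screw backward until it dropped about 10 mm into the thread, then one full turn forward, and handed the job in (no verdict shown) at about 18 s with the handle still gripped at 39 N; the drop point is only known to about 30°, and the model, bowl and spatula were left alone.

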